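# Next paint pot from the spring dispenser

## Robot

A 6-joint arm with a two-finger parallel gripper is mounted at the origin on a cart in front of the work surface, level with it; the furniture and walls round the work are solid. World frame = base frame: x ahead of the robot, y to its left, z up, the work surface at z = 0. Lengths are in mm, angles in rad, forces in N, time in s.
With the tool pointing down it reaches from about 275 to 750 mm from the base axis. Payload 10.2 kg.
Tool frame: the origin (TCP) lies midway between the tips of the shut fingers; the grasp point (between the pads) lies 19 mm behind it; z points along the fingers, y is the direction in which the jaws open and shut (so a half turn about z gives the same grasp; the last joint's range is limited). The gripper opens to 85 mm and grips with 20 to 120 N. Pads are 22 mm wide; open, the fingers measure 114 mm over their backs; the gripper's body (76 mm by 85 mm) begins 54 mm behind the grasp point. The pads swing forward as they close: fully open they stand 13 mm farther back than shut.
Start: joints at [0.891, 0.313, 1.498, -0, 1.331, -0.223], TCP at [231.579, 471.171, 231.294] pointing down, gripper open.
Joint ranges: [-2.94, 2.94], [-0.97, 2.17], [0.19, 2.56], [-1.23, 4.37], [0.02, 3.11], [-2.88, 2.88]. Speed limits (rad/s): [2.39, 2.39, 3.01, 3.14, 3.14, 3.14].

## Interface

Orientations are given as a unit quaternion [w, x, y, z].
In Python, from rig import sense, capture, finish_job, search_frame, trace gives the robot as it stands.
- The arm moves only by the tool arm_command, never from a script. Its argument "steps" is one flat list of numbers, 5 for each row, row after row: the shift along the world's x, y, z in units of 50 mm (1.0 is 50 mm), then the turn about the world's z in units of 5 degrees (1.0 is 5 degrees), then the opening in per cent of the stroke, from 0 (shut) to 100 (fully open). In form: [dx, dy, dz, twist, fingers, dx, dy, dz, twist, fingers, ...]. A call has 1 to 5 rows; each row shifts and turns the commanded pose from where the row before left it; what a row does not reach is not made up. A row lasts 1/8 s, in which the tool goes at most 62.5 mm and 10.7 degrees, less where a joint would pass 70% of its speed; a pose out of reach is approached as far as the arm can. A call is refused whole if a number of a shift passes 1 or a number of a turn 1, either way. A call with a gripper value outside its range is refused whole. The fingers move at their own pace and stop on an object; "grip_force" is the grip in N (left out, the last holds). Time passes only in rows, so rows that do not move let the fingers close. It gives the time, the measured TCP pose, the force and the opening at its end, in the units of the state.
- sense(): the state, without advancing time (a new reading comes with each control period).
- capture(name): name is "scene" or "top"; returns a dict with "frame" (400x640x3 uint8, blue, green, red), "fov_y" (degrees; the focal length in pixels is half the picture's height over the tangent of half this angle, whatever the lens; pixels are square), "cx", "cy" (the principal point, pixels), "extrinsics" (4x4, takes a point from world to camera coordinates). Camera axes: x right, y down, z forward; pixel columns grow to the right and rows downward; lengths in mm; the calibration is good to about 2 mm. A picture is of the moment at which its call begins. There is no depth.
- finish_job(): hands the job in, once; it reports no verdict.
Trained networks look in a picture, given as the dict that the camera call returned (one of the last four; its "shot" number tells which), for a name from the list of things; names that differ only in an ending like _2 or _b are one class to them, and where a whole thing is asked for, a point or a joint stands for the part that bears it (a point fixed in the world has none). Each returns a list of dicts, best first, with "score" (0 to 1); they miss things now and then, are a little off and sometimes report something else, mostly with a low value. They report only what shows in the picture. A call takes as long as a camera call. They do not tell look-alikes from the thing itself.
- search_frame(picture, target): "point" ([x, y, z] in mm, in world coordinates, good to about 4 mm: the middle of the surface that is visible of it).
- trace(picture, target): "mask" (400x640 bool, what is visible of it).
The state is a dict: "time_s": time; "joints": joint angles; "dq": joint speeds; "tau": joint torques, N m; "eef_pos": TCP position; "ee_rot": TCP orientation; "force": force on the tool from outside, world axes, zero at the start; "wrist_torque": the same for the moment, N m; "grip_width": opening from 0.0 (shut) to 1.0 (fully open).
Only numpy, scipy, OpenCV 4.12 (cv2) and the standard library are available. Lean on these libraries where they do the work, as an engineer would, in place of code of your own. Each camera call takes 0.05 s, during which the arm holds its last target. There are 200 camera calls.

## Task

Take the top paint pot out of the spring-loaded wire dispenser, so that the next pot rises into its place, and stand it upright in the empty well of the wooden pot tray. Take only that one pot, leave the others in the dispenser, and set it down gently rather than dropping it.

Things in the scene. Friction and masses are not known exactly. Their poses are not given: they have to be found in the camera images.
- top_pot_mid (a point): Centre (half-way up) of the top pot in the dispenser: cream and white round paint pot, 28 mm in diameter, 32 mm high, 50 g, z along its axis. It stands loosely on an identical pot. The wire cage round the stack ends in a ring 43 mm across whose top is 24 mm below this pot's top (8 mm below this point): grip the part above the ring and keep the fingertips above the ring.
- next_pot_mid (a point): Centre (half-way up) of the second pot, identical, directly beneath the top one (32 mm lower) inside the wire cage; it must stay in the dispenser and rise into the top one's place. A third such pot stands under it.
- lift (a joint): Height (m) of the sprung platform in the dispenser, a fixed round cage of six steel wires on an aluminium cup with a 72 mm foot: 0 at the start with three pots, grows as it rises. The soft spring (15 N/m) lifts the stack by itself by 32 mm (one pot) within about a second when a pot is taken off; pushed from above, the stack yields up to 6 mm.
- well (a point): Centre of the floor of the empty well in the fixed wooden pot tray (66 x 166 x 14 mm): a round recess 47 mm across, 7 mm deep; this point is 7 mm above the worktop, z up, y along the tray. The tray has three wells in a row, 53 mm apart; this is the end one nearest the robot. The other two hold loose pots of the same size. Other pots on the bench are not part of the job.
Not all that is in view belongs to the job. Leave any red or turquoise look-alike of the part that bears top_pot_mid alone.

How it is judged (in metres and radians):
On the way:
1. the top pot has been lifted clear of the dispenser and the next pot has risen into its place (distance of top_pot_mid from where it was at the start of the episode above 0.04 m and value of joint lift above 0.024 m and distance of next_pot_mid from where it was at the start of the episode below 0.04 m), for 0.2 s.
At the end, for the whole second after the job is handed in: The former top pot stands at rest, upright (within 10 degrees), on the floor of the empty tray well: within 12 mm of its centre, 4 mm in height. The next pot has risen 32 mm (within 8 mm) into its place, upright (within 11 degrees), and the lift joint reads 0.024 to 0.040 (horizontal distance between top_pot_mid and well below 0.012 m and z of top_pot_mid in the frame of well between 0.012 and 0.02 m and angle between top_pot_mid's own z axis and vertical below 0.17 rad and value of joint lift between 0.024 and 0.04 m and distance of next_pot_mid from where it was at the start of the episode between 0.022 and 0.04 m and angle between next_pot_mid's own z axis and vertical below 0.2 rad and linear speed of top_pot below 0.03 m/s); the robot touches nothing.
It fails at once if the second pot is pulled out of the dispenser (distance of next_pot_mid from where it was at the start of the episode above 0.06 m).
It fails at once if the pot is dropped from more than about 3 cm (falls faster than 0.75 m/s, out of the fingers) (linear speed of top_pot above 0.75 m/s and contact force between the fingers and top_pot below 0.02 N).
It also fails if it takes over 35 s, if anything falls off the work surface, if the arm or the gripper's body presses on something with over 40 N, if the wrist force passes 120 N, or if a joint passes its speed limit or range.

## Working session

There is one attempt and no reset: what is moved stays moved. The work goes in short steps, Python scripts to look and compute and a tool call to move; the robot and the scene stay as the last step left them, time stands still between calls to the robot, and variables do not carry over. Pictures are saved under pics/ and viewed, on a budget of 10 in all, crops included, one or two more only if the job needs it, and the job is handed in when it is done.

Besides the shell and the picture viewer there is one more tool, called as name(argument=value, ...), one argument or row to a line, values as JSON. arm_command: Moves the arm, as the interface text tells. Its arguments: {"type":"object","properties":{"steps":{"type":"array"},"grip_force":{"type":"number"}},"required":["steps"]}

```bash
mkdir -p pics
cat > h.py <<'E'
import numpy as np, cv2
from rig import sense, capture, search_frame, trace
def cam(p):
    f=p["frame"].shape[0]/2/np.tan(np.radians(p["fov_y"]/2)); return f,p["cx"],p["cy"],np.array(p["extrinsics"])
def proj(p,X):
    f,cx,cy,E=cam(p); c=E[:3,:3]@np.array(X,float)+E[:3,3]; return np.array([f*c[0]/c[2]+cx,f*c[1]/c[2]+cy])
def ray(p,u,v):
    f,cx,cy,E=cam(p); R=E[:3,:3]; return -R.T@E[:3,3], R.T@np.array([(u-cx)/f,(v-cy)/f,1])
def onz(p,u,v,z):
    o,d=ray(p,u,v); return o+d*(z-o[2])/d[2]
E
python3 - <<'E'
from h import *
np.set_printoptions(precision=1,suppress=True)
ps={n:capture(n) for n in("scene","top")}
for n,p in ps.items():
    cv2.imwrite(f"pics/{n}0.png",p["frame"]); print(n,ray(p,320,200))
    for t in("top_pot_mid","next_pot_mid","lift","well"):
        for r in search_frame(p,t)[:6]: print(n,t,round(r["score"],2),np.array(r["point"]),proj(p,r["point"]))
E
```

```text
scene (array([  58.7, -462.6,  547.9]), array([ 0.6,  0.7, -0.5]))
scene top_pot_mid 0.73 [622.1  -7.9  20.1] [396.3 251.7]
scene top_pot_mid 0.6 [510.1 -62.  134.7] [378.7 235.9]
scene top_pot_mid 0.46 [581.   47.4  20.5] [359.3 247.1]
scene next_pot_mid 0.67 [507.6 -62.2  94. ] [376.4 258.1]
scene well 0.7 [510.1 196.6   8. ] [281.6 233.4]
top (array([422.1,  96. , 959.7]), array([ 0.2, -0. , -1. ]))
top top_pot_mid 0.41 [584.2  52.4  33.7] [330.8 201.4]
```

View pics/scene0.png

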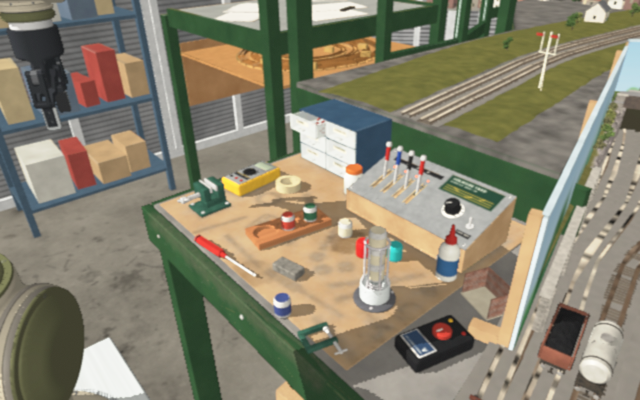

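View pics/top0.png

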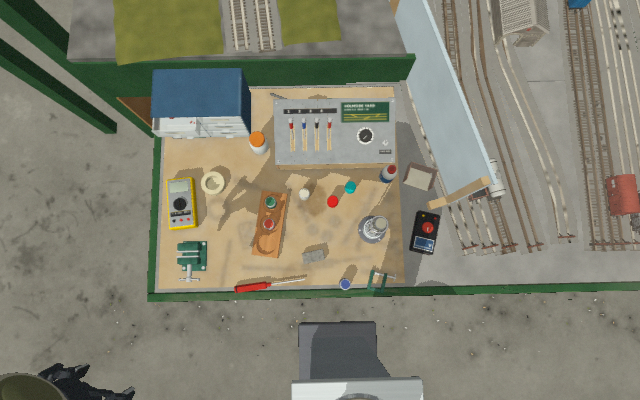

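The scene view shows the dispenser at about (376,265) with its top pot at (378,236). The other candidates are a lone cream pot on the bench (345,228), red (362,247) and turquoise (396,251). Only (378,236) sits above the wire cage, so it fits. The empty well is at about (260,236) in the scene view and (266,243) in the top view. I'll confirm with one enlarged crop.

Run:
```python
from h import *
np.set_printoptions(precision=1,suppress=True)
s=capture("scene");t=capture("top")
c=lambda p,x,y,w,h,k:cv2.resize(p["frame"][y:y+h,x:x+w],None,fx=k,fy=k,interpolation=cv2.INTER_CUBIC)
A=c(s,340,220,70,95,6)[:570]; B=c(t,350,205,50,47,6.0);C=c(t,240,210,50,47,6.0)
B=np.vstack([B,C]); h=min(len(A),len(B)); im=np.hstack([A[:h],B[:h]]); print(im.shape); cv2.imwrite("pics/crop1.png",im)
for n,p in(("s",s),("t",t)):
  print(n,"f",cam(p)[0])
  for q in("top_pot_mid","next_pot_mid","lift","well"):
    for r in trace(p,q)[:5]:
      y,x=np.nonzero(r["mask"]); print(n,q,round(r["score"],2),len(x),"x",x.min(),x.max(),"y",y.min(),y.max(),"c",x.mean(),y.mean())
for X in([510,-62,151],[510,-62,119]): print(proj(s,X),proj(t,X))
```

```text
(564, 720, 3)
s f 477.647731446073
s top_pot_mid 0.87 371 x 367 386 y 226 247 c 376.5579514824798 236.38814016172506
s top_pot_mid 0.5 225 x 389 401 y 241 261 c 395.1511111111111 251.43555555555557
s top_pot_mid 0.47 138 x 355 363 y 238 256 c 359.536231884058 247.15942028985506
s next_pot_mid 0.47 214 x 369 385 y 250 267 c 376.07943925233644 257.91121495327104
s lift 0.62 55 x 368 381 y 282 289 c 372.27272727272725 285.4909090909091
s well 0.57 1596 x 245 330 y 208 250 c 284.796992481203 229.56704260651628
t f 374.0218946784085
t top_pot_mid 0.71 150 x 372 386 y 217 229 c 378.94 223.25333333333333
t top_pot_mid 0.68 112 x 344 355 y 181 193 c 349.44642857142856 187.24107142857142
t top_pot_mid 0.47 133 x 326 338 y 195 207 c 332.18045112781954 200.66917293233084
t well 0.82 1436 x 252 285 y 191 257 c 268.80849582172704 226.3342618384401
[379.1 226.9] [386.5 224.5]
[378.1 244.3] [383.8 226.1]
```

View pics/crop1.png

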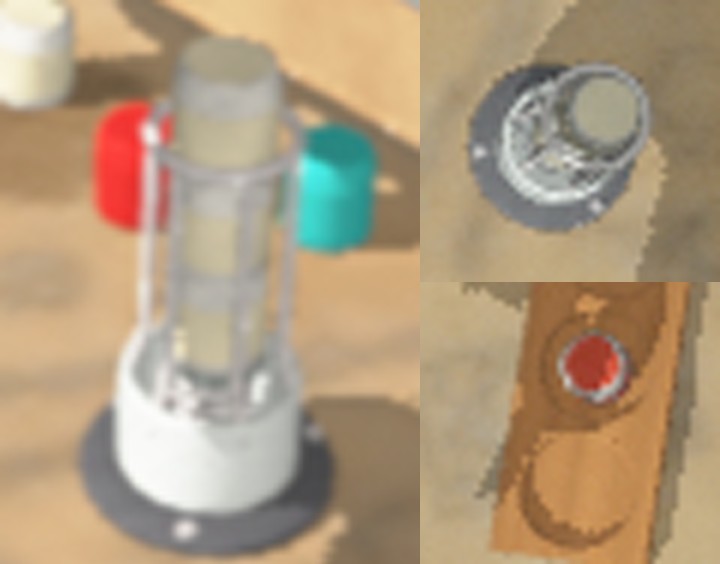

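The crop confirms it: the cream top pot stands above the cage ring, with its lid centre at about scene (378,230.3) and top (380.8,222.8). Red and turquoise are behind it. The empty well's rim centre is at about top (267,244.5).

Run:
```python
from h import *
from scipy.optimize import least_squares
np.set_printoptions(precision=1,suppress=True)
s=capture("scene");t=capture("top")
def tri(a,b,g):
    r=least_squares(lambda X:np.r_[proj(s,X)-a,proj(t,X)-b],g); return r.x,r.fun
print("lid",tri((378,230.3),(380.8,222.8),[510,-60,150]))
print("foot top",onz(t,371.8,229.5,4),"foot scene",onz(s,374.3,299,4))
for u,v in((267.5,244.7),(266.7,244.3)): print("well rim",onz(t,u,v,14))
m=trace(t,"well")[0]["mask"].astype(np.uint8)
c=max(cv2.findContours(m,0,2)[0],key=cv2.contourArea)[:,0]
P=np.array([onz(t,x,y,14)[:2] for x,y in c],np.float32)
(c0,sz,a)=cv2.minAreaRect(P); bx=cv2.boxPoints((c0,sz,a)); print("rect",c0,sz,a)
e=[bx[1]-bx[0],bx[2]-bx[1]]; l=max(e,key=np.linalg.norm); l/=np.linalg.norm(l); l*=-np.sign(l[0]); print("well by rect",np.array(c0)+53*l,l)
m=trace(t,"top_pot_mid")
print(sense())
```

```text
lid (array([516.7, -53.2, 137.3]), array([-0.5,  0.1,  0.4, -0.5]))
foot top [513.8 -52.2   4. ] foot scene [512.7 -58.1   4. ]
well rim [480.3 213.9  14. ]
well rim [481.3 215.9  14. ]
rect (534.0850830078125, 209.77828979492188) (69.38558959960938, 165.9635467529297) 81.27344512939453
well by rect [481.7 217.8] [-1.   0.2]
{'time_s': 1.2, 'joints': array([ 0.9,  0.3,  1.5, -0. ,  1.3, -0.2]), 'dq': array([ 0., -0., -0., -0., -0., -0.]), 'tau': array([ -0. , -41.2, -26. ,  -0. ,   0. ,   0. ]), 'eef_pos': array([231.6, 471.2, 231.3]), 'ee_rot': array([ 0. ,  0.2,  1. , -0. ]), 'force': array([ 0.3, -0.7,  1.1]), 'wrist_torque': array([-0., -0.,  0.]), 'grip_width': 0.9963142844486896}
```

arm_command(
  steps=[0.5, -0.9, 0, 0, 100, 0.5, -0.9, 0, 0, 100, 0.5, -0.9, 0, 0, 100, 0.5, -0.9, 0, 0, 100, 0.5, -0.9, 0, 0, 100],
)

```text
time_s: 1.82
eef_pos: [357.2, 244.7, 231.5]
ee_rot: [0.0, 0.226, 0.974, 0.0]
force: [1.3, 0.3, -0.7]
grip_width: 0.997
```

arm_command(
  steps=[0.5, -0.9, 0, 0, 100, 0.5, -0.9, 0, 0, 100, 0.5, -0.9, 0, 0, 100, 0.5, -0.9, 0, 0, 100, 0, 0, 0, 0, 100],
)

```text
time_s: 2.45
eef_pos: [457.6, 63.7, 231.0]
ee_rot: [-0.0, 0.228, 0.974, -0.0]
force: [-0.2, 0.8, -0.2]
grip_width: 1.003
```

arm_command(
  steps=[0.28, -0.59, 0, 0.9, 100, 0.28, -0.59, 0, 0.9, 100, 0.28, -0.59, 0, 0.9, 100, 0.28, -0.59, 0, 0.8, 80, 0, 0, 0, 0, 80],
)

```text
time_s: 3.08
eef_pos: [512.8, -52.5, 231.0]
ee_rot: [-0.0, 0.076, 0.997, 0.0]
force: [0.4, 0.4, 0.1]
grip_width: 0.799
```

Run:
```python
from h import *
np.set_printoptions(precision=1,suppress=True)
s=capture("scene");t=capture("top")
q=sense(); e=q["eef_pos"]; print(e,q["ee_rot"])
print("tcp px",proj(s,e),proj(t,e))
f=s["frame"].copy()
for X in ([514,-54,142],[514,-54,118],[514,-54,0],e):
    print(X,proj(s,X))
im=cv2.resize(f[140:310,320:440],None,fx=3.5,fy=3.5,interpolation=cv2.INTER_CUBIC)
im2=cv2.resize(t["frame"][190:260,340:420],None,fx=3.5,fy=3.5,interpolation=cv2.INTER_CUBIC)
o=np.zeros((595,700,3),np.uint8);o[:,:420]=im;o[:245,420:]=im2;cv2.imwrite("pics/c2.png",o)
```

```text
[512.3 -51.  231.2] [-0.   0.1  1.   0. ]
tcp px [377.3 176.4] [388.6 218.9]
[514, -54, 142] [376.8 228.7]
[514, -54, 118] [376.1 241.6]
[514, -54, 0] [373.  299.2]
[512.3 -51.  231.2] [377.3 176.4]
```

View pics/c2.png

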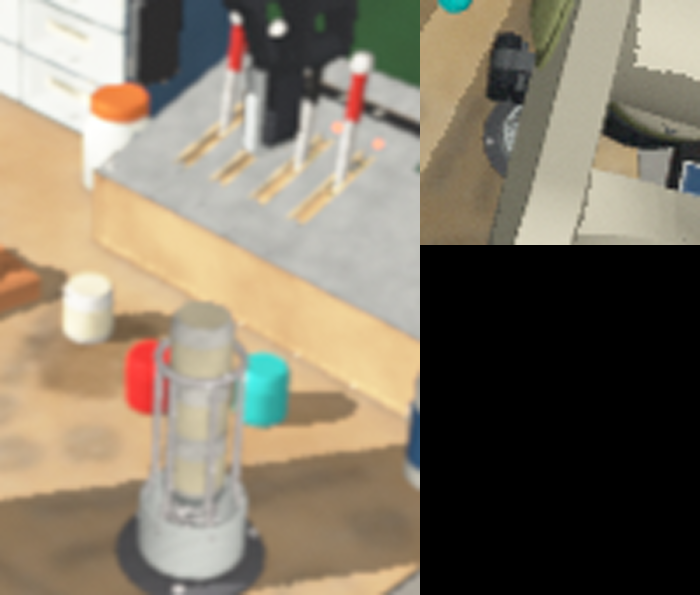

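The crop shows the tool hovering behind/above the pot. The lid centre at about scene (377.7,230.3) gives lid z≈139 and ring ≈115, with the axis at about (515,-54). Next I descend with TCP to about 118.

arm_command(
  steps=[0.05, -0.05, -0.7, 0, 70, 0, 0, -0.7, 0, 70, 0, 0, -0.5, 0, 70, 0, 0, -0.36, 0, 70, 0, 0, 0, 0, 70],
)

```text
time_s: 3.8
eef_pos: [514.3, -53.0, 117.7]
ee_rot: [-0.001, 0.075, 0.997, 0.0]
force: [0.7, 0.1, 1.1]
grip_width: 0.702
```

Run:
```python
from h import *
np.set_printoptions(precision=1,suppress=True)
s=capture("scene")
q=sense(); e=q["eef_pos"]; print(e,q["ee_rot"],q["force"],proj(s,e))
cv2.imwrite("pics/c3.png",cv2.resize(s["frame"][185:285,330:430],None,fx=6,fy=6,interpolation=cv2.INTER_CUBIC))
```

```text
[514.9 -53.4 118.6] [-0.   0.1  1.   0. ] [-0.  -0.   1.2] [376.2 240.9]
```

View pics/c3.png

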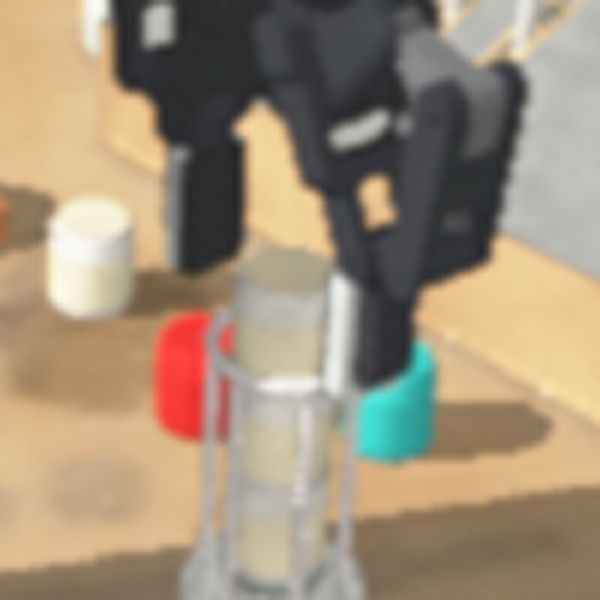

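The jaws straddle the pot: far tip at crop (205,265), near tip (355,385), lid at (287,265). I'll raise 3 mm for margin over the ring and shift about 1 mm, then close gently.

arm_command(
  steps=[0.02, -0.02, 0.06, 0, 50, 0, 0, 0, 0, 40, 0, 0, 0, 0, 36, 0, 0, 0, 0, 30, 0, 0, 0, 0, 25],
  grip_force=25,
)

```text
time_s: 4.47
eef_pos: [516.1, -55.3, 121.3]
ee_rot: [-0.0, 0.076, 0.997, 0.0]
force: [-1.1, -0.3, -0.1]
grip_width: 0.299
```

arm_command(
  steps=[0, 0, 0, 0, 20, 0, 0, 0, 0, 20, 0, 0, 0, 0, 20],
)

```text
time_s: 4.85
eef_pos: [516.1, -55.3, 121.3]
ee_rot: [-0.0, 0.076, 0.997, -0.0]
force: [-0.3, 0.9, -0.0]
grip_width: 0.298
```

Run:
```python
from h import *
np.set_printoptions(precision=1,suppress=True)
s=capture("scene")
q=sense(); e=q["eef_pos"]; print(e,q["force"],q["grip_width"])
cv2.imwrite("pics/c4.png",cv2.resize(s["frame"][185:285,330:430],None,fx=6,fy=6,interpolation=cv2.INTER_CUBIC))
```

```text
[516.1 -55.3 121.3] [ 0.3  1.6 -0.8] 0.2949159012305577
```

View pics/c4.png

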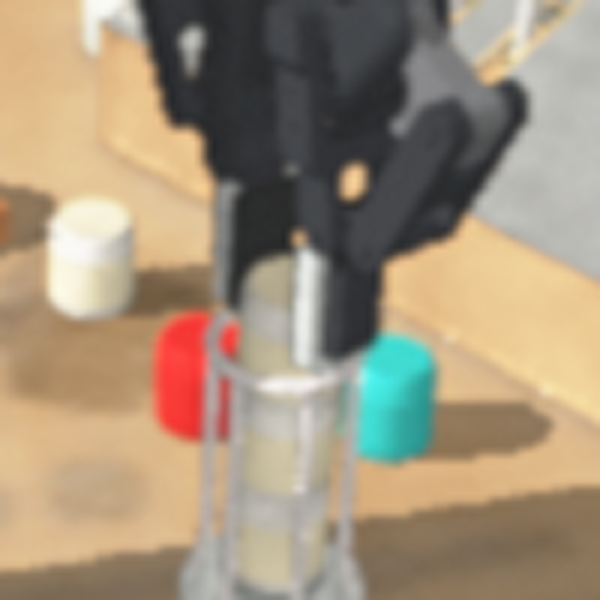

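Gripped (stopped at 0.295), and the tips at crop y≈355 are just above the ring. Lifting straight up.

arm_command(
  steps=[0, 0, 0.2, 0, 20, 0, 0, 0.3, 0, 20, 0, 0, 0.4, 0, 20, 0, 0, 0.5, 0, 20, 0, 0, 0.6, 0, 20],
  grip_force=35,
)

```text
time_s: 5.52
eef_pos: [516.0, -55.3, 223.1]
ee_rot: [0.0, 0.076, 0.997, -0.0]
force: [0.2, 0.1, -0.1]
grip_width: 0.29
```

arm_command(
  steps=[0, 0, 0, 0, 20, 0, 0, 0, 0, 20, 0, 0, 0, 0, 20, 0, 0, 0, 0, 20, 0, 0, 0, 0, 20],
)

```text
time_s: 6.15
eef_pos: [516.0, -55.3, 221.0]
ee_rot: [-0.0, 0.076, 0.997, 0.0]
force: [0.5, -0.8, -1.1]
grip_width: 0.293
```

Run:
```python
from h import *
np.set_printoptions(precision=1,suppress=True)
s=capture("scene")
q=sense(); e=q["eef_pos"]; print(e,q["force"],q["grip_width"],proj(s,e))
for n in("top_pot_mid","next_pot_mid"):
  for r in search_frame(s,n)[:4]: print(n,round(r["score"],2),np.array(r["point"]),proj(s,r["point"]))
cv2.imwrite("pics/c5.png",cv2.resize(s["frame"][150:310,320:440],None,fx=3.7,fy=3.7,interpolation=cv2.INTER_CUBIC))
```

```text
[516.  -55.3 221. ] [-0.5 -0.1 -0.6] 0.2926549112177634 [381.  182.9]
top_pot_mid 0.63 [580.9  52.4  21.8] [357.4 245.4]
top_pot_mid 0.55 [618.1  -7.1  20.6] [394.5 252.1]
top_pot_mid 0.51 [506.1 -59.5 221.3] [378.3 186. ]
next_pot_mid 0.82 [511.3 -59.2 131.8] [377.8 236.3]
```

View pics/c5.png

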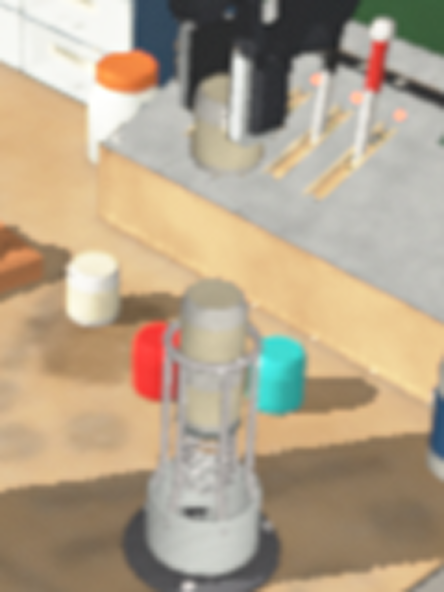

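Pot held upright clear of the cage (crop 228,125), and the next pot has risen into place (215,305). Carrying it to the well at about (481.5,215).

arm_command(
  steps=[-0.07, 0.4, 0, 0, 20, -0.07, 0.7, 0, 0, 20, -0.09, 0.8, 0, 0, 20, -0.09, 0.8, 0, 0, 20, -0.09, 0.8, 0, 0, 20],
)

```text
time_s: 6.92
eef_pos: [494.8, 121.9, 221.4]
ee_rot: [0.0, 0.075, 0.997, 0.0]
force: [0.4, 0.2, -0.5]
grip_width: 0.29
```

arm_command(
  steps=[-0.09, 0.8, 0, 0, 20, -0.09, 0.7, -0.4, 0, 20, -0.1, 0.4, -0.7, 0, 20, 0, 0, -0.7, 0, 20, 0, 0, -0.6, 0, 20],
)

```text
time_s: 7.55
eef_pos: [480.5, 215.8, 100.1]
ee_rot: [-0.0, 0.075, 0.997, 0.0]
force: [-0.3, -0.5, 0.6]
grip_width: 0.292
```

arm_command(
  steps=[0, 0, -0.4, 0, 20, 0, 0, 0, 0, 20],
)

```text
time_s: 7.8
eef_pos: [480.3, 215.2, 80.4]
ee_rot: [-0.001, 0.075, 0.997, -0.0]
force: [0.3, -0.1, 0.2]
grip_width: 0.288
```

Run:
```python
from h import *
np.set_printoptions(precision=1,suppress=True)
s=capture("scene")
q=sense(); e=q["eef_pos"]; print(e,q["force"],q["grip_width"],proj(s,e))
for X in([481.5,215,14],[481.5,215,7],[e[0],e[1],e[2]-13.3]): print(X,proj(s,X))
cv2.imwrite("pics/c6.png",cv2.resize(s["frame"][170:270,220:340],None,fx=6,fy=6,interpolation=cv2.INTER_CUBIC))
```

```text
[481.1 215.3  81.5] [-0.   0.   0.2] 0.29520762695912334 [261.5 203.3]
[481.5, 215, 14] [264.4 232.4]
[481.5, 215, 7] [264.6 235.3]
[np.float64(481.1465036679781), np.float64(215.25894920000906), np.float64(68.1973427165202)] [262.  209.2]
```

View pics/c6.png

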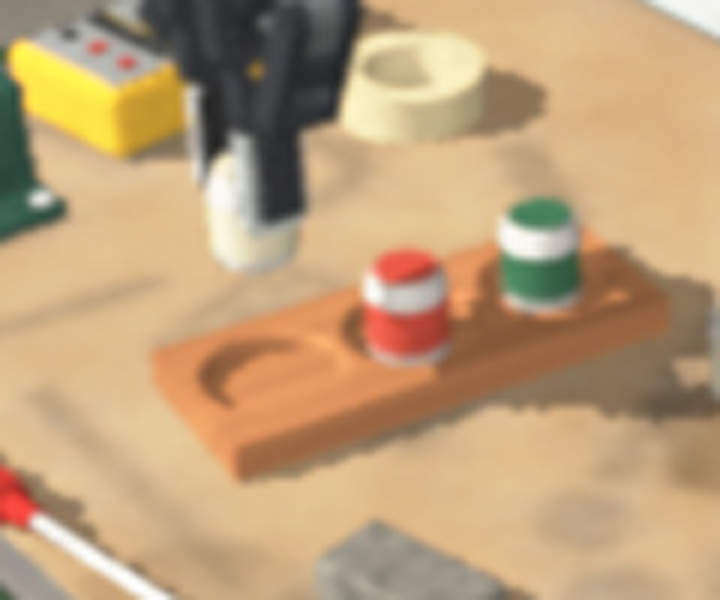

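The pot hangs over the well: the well rim's centre is at about crop (270,373), against a predicted (266,374). Lowering gently.

arm_command(
  steps=[0, 0, -0.5, 0, 20, 0, 0, -0.4, 0, 20, 0, 0, -0.15, 0, 20, 0, 0, -0.04, 0, 20, 0, 0, 0, 0, 20],
)

```text
time_s: 8.48
eef_pos: [482.0, 214.9, 27.6]
ee_rot: [0.001, 0.076, 0.997, 0.0]
force: [0.4, 0.1, -0.8]
grip_width: 0.288
```

arm_command(
  steps=[0, 0, -0.03, 0, 20, 0, 0, 0, 0, 20],
)

```text
time_s: 8.72
eef_pos: [481.7, 214.7, 25.5]
ee_rot: [0.0, 0.076, 0.997, 0.0]
force: [-0.7, -0.5, -0.8]
grip_width: 0.293
```

arm_command(
  steps=[0, 0, -0.03, 0, 20, 0, 0, 0, 0, 20],
)

```text
time_s: 8.98
eef_pos: [481.7, 214.7, 23.9]
ee_rot: [0.0, 0.076, 0.997, 0.0]
force: [0.1, 0.3, 0.7]
grip_width: 0.294
```

arm_command(
  steps=[0, 0, -0.03, 0, 20, 0, 0, 0, 0, 20],
)

```text
time_s: 9.22
eef_pos: [482.1, 214.8, 23.6]
ee_rot: [0.001, 0.076, 0.997, 0.0]
force: [-3.3, -1.0, 14.0]
grip_width: 0.288
```

arm_command(
  steps=[0, 0, -0.03, 0, 20, 0, 0, 0, 0, 20],
)

```text
time_s: 9.48
eef_pos: [482.6, 215.2, 23.0]
ee_rot: [0.001, 0.075, 0.997, 0.001]
force: [-5.1, 0.3, 22.9]
grip_width: 0.291
```

Contact at TCP z≈23.6. I'll relieve the press and look before releasing, since the rim would be another 7 mm up.

arm_command(
  steps=[0, 0, 0.04, 0, 20, 0, 0, 0, 0, 20],
)

```text
time_s: 9.72
eef_pos: [481.9, 214.8, 23.2]
ee_rot: [0.0, 0.076, 0.997, 0.0]
force: [-2.2, 0.3, 6.7]
grip_width: 0.293
```

Run:
```python
from h import *
np.set_printoptions(precision=1,suppress=True)
s=capture("scene")
q=sense(); print(q["eef_pos"],q["force"])
for X in([482,215,7],[482,215,39],[482,215,14],[482,215,46]): print(X,proj(s,X))
cv2.imwrite("pics/c7.png",cv2.resize(s["frame"][190:260,230:330],None,fx=7.5,fy=7.5,interpolation=cv2.INTER_CUBIC))
```

```text
[481.9 214.8  23.2] [-1.2  0.7  8. ]
[482, 215, 7] [264.8 235.2]
[482, 215, 39] [263.6 221.8]
[482, 215, 14] [264.6 232.3]
[482, 215, 46] [263.3 218.8]
```

View pics/c7.png

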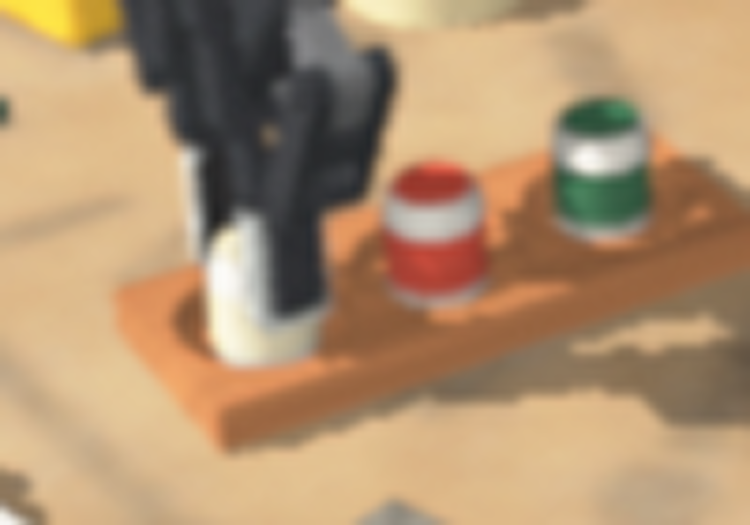

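The pot bottom's front edge is at crop (265,365). Stepping the same spacing back from the green (602,237) and red (435,303) pots gives about (268,369), so it is on the floor and centred. Opening slowly.

arm_command(
  steps=[0, 0, 0.015, 0, 28, 0, 0, 0, 0, 33, 0, 0, 0, 0, 38, 0, 0, 0, 0, 48, 0, 0, 0, 0, 60],
  grip_force=20,
)

```text
time_s: 10.4
eef_pos: [481.6, 214.6, 23.5]
ee_rot: [-0.0, 0.076, 0.997, -0.0]
force: [0.2, 0.5, -1.1]
grip_width: 0.6
```

arm_command(
  steps=[0, 0, 0, 0, 60, 0, 0, 0.2, 0, 60, 0, 0, 0.6, 0, 60, 0, 0, 1, 0, 60, 0, 0, 1, 0, 60],
)

```text
time_s: 11.02
eef_pos: [481.4, 214.6, 165.8]
ee_rot: [0.0, 0.076, 0.997, 0.0]
force: [0.2, -0.2, 0.9]
grip_width: 0.597
```

arm_command(
  steps=[-0.5, 0.8, 0, 0, 60, -0.5, 0.8, 0, 0, 60, -0.5, 0.8, 0, 0, 60, 0, 0, 0, 0, 60],
)

```text
time_s: 11.52
eef_pos: [405.0, 336.6, 164.3]
ee_rot: [0.0, 0.074, 0.997, 0.0]
force: [0.7, -0.9, 0.3]
grip_width: 0.599
```

```bash
python3 - <<'E'
from h import *
np.set_printoptions(precision=1,suppress=True)
s=capture("scene");t=capture("top")
q=sense(); print(q["time_s"],q["eef_pos"],q["force"])
for p in(s,t):
  for X in([481.5,215,39],[481.5,215,7],[515,-54.5,139]): print(X,proj(p,X))
  for n in("top_pot_mid","next_pot_mid"):
    for r in search_frame(p,n)[:5]: print(n,round(r["score"],2),np.array(r["point"]),proj(p,r["point"]))
k=lambda p,x,y,w,h,f:cv2.resize(p["frame"][y:y+h,x:x+w],(int(w*f),int(h*f)),interpolation=cv2.INTER_CUBIC)
a=k(s,230,190,180,110,4.4);b=np.hstack([k(t,240,185,66,40,6)*0+k(t,240,215,66,40,6),k(t,345,210,66,40,6)])
cv2.imwrite("pics/c8.png",np.vstack([a[:350],b[:, :792]]) if False else np.vstack([a,b])[:600*2][:, :792])
E
python3 -c "
import cv2;i=cv2.imread('pics/c8.png');print(i.shape);cv2.imwrite('pics/c8.png',cv2.resize(i,None,fx=.8,fy=.8))"
```

```text
11.625 [406.6 334.6 164. ] [0.1 0.6 1.1]
[481.5, 215, 39] [263.4 221.9]
[481.5, 215, 7] [264.6 235.3]
[515, -54.5, 139] [377.4 230.2]
top_pot_mid 0.83 [478.8 205.7  32. ] [265.3 227.3]
top_pot_mid 0.76 [618.3 -11.8  24.9] [396.7 251.3]
top_pot_mid 0.54 [577.8  51.7  23.6] [356.5 245.4]
next_pot_mid 0.74 [524.2 186.4  10.2] [290.2 231.9]
next_pot_mid 0.71 [509.1 -61.2 135.9] [377.9 235.2]
[481.5, 215, 39] [265.8 243.6]
[481.5, 215, 7] [267.4 244.4]
[515, -54.5, 139] [382.  222.9]
top_pot_mid 0.59 [620.4  -0.7  29.2] [351.2 187.2]
top_pot_mid 0.46 [479.6 213.1  37. ] [266.7 244.4]
next_pot_mid 0.51 [513.7 -43.8 135.2] [376.9 223.8]
(724, 792, 3)
```

View pics/c8.png

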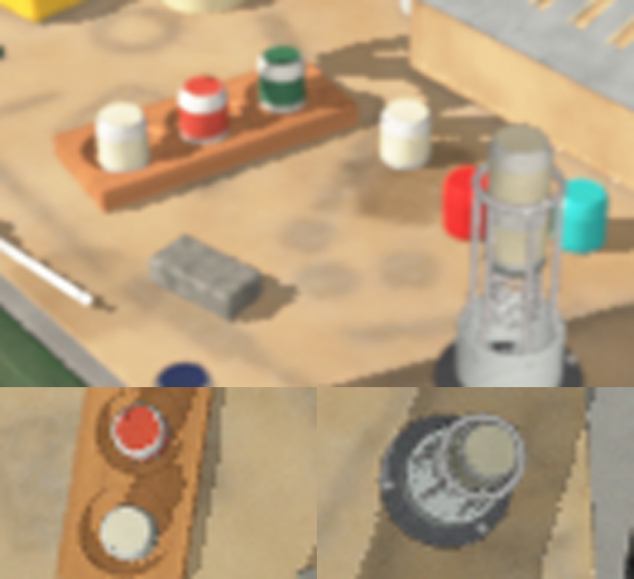

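The pot stands upright in the end well (scene crop 122,137; top crop 127,532), about central. The next pot is in the ring upright (520,160), and the arm is clear of everything. Handing in.

```bash
python3 -c "
from rig import finish_job; print(finish_job())"
```

```text
the job is handed in; nothing more can be done
None
```

I took the top cream pot out of the dispenser and stood it in the empty tray well, then handed the job in at about 11.6 s; no verdict was reported.

- **Removal:** I gripped the pot just above the cage ring and lifted it straight up. The pictures showed the next pot rise into its place and stand upright.
- **Placing:** I lowered the pot until it touched the well floor, opened the fingers slowly and backed the arm well clear. Lowering in steps, I pressed it down with up to about 23 N after contact, then eased off before releasing.
- **Last checks:** In both cameras the pot stands upright in the well. The top view puts it at about (480, 213) mm, within a few mm of my estimated well centre at (481, 215). The scene network put it at y = 206 mm; I put that down to the network seeing mainly the near side.
- **Disagreements:**
  - Contact came about 3 mm higher than planned (TCP height 23.6 mm against 20.3 mm). My first, lower estimate of the pot's lid height accounts for this, and the picture before release showed the pot on the well floor.
  - The next-pot network also gave a false hit on the red pot in the tray.

I did not measure the lift joint directly; I judged it only from the risen pot in the pictures.

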